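# Start the braai timers in order

## Task

Start three push-top cook timers in the order the meat went on the fire: tap down the red button first, then the yellow, then the green, each lightly, until it stays well down. Leave the blue timer unstarted, do not lift, tip or shove any timer, and leave the other things on the ledge alone.

Things in the scene. Friction and masses are not known exactly. Their poses are not given: they have to be found in the camera images.
- ledge: Fixed narrow concrete ledge on which everything stands, 420 (x) x 1500 (y) mm, its level top 40 mm above the work surface; origin under its centre. It never moves.
- timer_red: Loose push-top cook timer with a red button: round white case, 72 mm diameter, 40 mm high, about 280 g in all, standing upright on the ledge on a black rubber band, small dark display window on its side. Origin: centre of its underside, z up.
- red_button (a joint): Travel in m of the red button's stem, straight down into its case: 0 = up (not started), 0.008 = fully down. It takes about 3 N to slide, has no spring and stays at whatever depth it is left. The coloured cap on the stem is soft rubber and gives a further 0.4 mm per N, at most 6 mm, springing back on release: pushing the cap's top down 8 to 12 mm in all sends the stem fully or almost fully down; beyond 14 mm it is hard.
- red_top (a point): Centre of the flat top face of the red button's cap, a disc 40 mm in diameter; 16 mm above the top of its white case when up (56 mm above the ledge), 8 mm above it when left fully down. Moves with the cap.
- timer_yellow: Loose push-top cook timer with a yellow button: round white case, 72 mm diameter, 40 mm high, about 280 g in all, standing upright on the ledge on a black rubber band, small dark display window on its side. Origin: centre of its underside, z up.
- yellow_button (a joint): Travel in m of the yellow button's stem, straight down into its case: 0 = up (not started), 0.008 = fully down. It takes about 3 N to slide, has no spring and stays at whatever depth it is left. The coloured cap on the stem is soft rubber and gives a further 0.4 mm per N, at most 6 mm, springing back on release: pushing the cap's top down 8 to 12 mm in all sends the stem fully or almost fully down; beyond 14 mm it is hard.
- yellow_top (a point): Centre of the flat top face of the yellow button's cap, a disc 40 mm in diameter; 16 mm above the top of its white case when up (56 mm above the ledge), 8 mm above it when left fully down. Moves with the cap.
- timer_green: Loose push-top cook timer with a green button: round white case, 72 mm diameter, 40 mm high, about 280 g in all, standing upright on the ledge on a black rubber band, small dark display window on its side. Origin: centre of its underside, z up.
- green_button (a joint): Travel in m of the green button's stem, straight down into its case: 0 = up (not started), 0.008 = fully down. It takes about 3 N to slide, has no spring and stays at whatever depth it is left. The coloured cap on the stem is soft rubber and gives a further 0.4 mm per N, at most 6 mm, springing back on release: pushing the cap's top down 8 to 12 mm in all sends the stem fully or almost fully down; beyond 14 mm it is hard.
- green_top (a point): Centre of the flat top face of the green button's cap, a disc 40 mm in diameter; 16 mm above the top of its white case when up (56 mm above the ledge), 8 mm above it when left fully down. Moves with the cap.
- timer_blue: Loose push-top cook timer with a blue button: round white case, 72 mm diameter, 40 mm high, about 280 g in all, standing upright on the ledge on a black rubber band, small dark display window on its side. Origin: centre of its underside, z up. It is the spare and must stay unstarted.
- blue_button (a joint): Travel in m of the blue button's stem, straight down into its case: 0 = up (not started), 0.008 = fully down. It takes about 3 N to slide, has no spring and stays at whatever depth it is left. The coloured cap on the stem is soft rubber and gives a further 0.4 mm per N, at most 6 mm, springing back on release: pushing the cap's top down 8 to 12 mm in all sends the stem fully or almost fully down; beyond 14 mm it is hard.
- blue_top (a point): Centre of the flat top face of the blue button's cap, a disc 40 mm in diameter; 16 mm above the top of its white case when up (56 mm above the ledge), 8 mm above it when left fully down. Moves with the cap.
- jar: Loose squat glass spice jar with dark lid, 64 mm diameter, 70 mm high, standing among the timers; origin at the centre of its underside. Bystander.
- fork: Loose stainless steel two-tined meat fork lying flat, 300 mm long, 30 mm wide, 12 mm thick; origin on the ledge at mid-length, x axis towards the tines. Bystander behind the timers.
- spatula: Loose green hard silicone spatula lying flat behind the timers, 280 mm long, blade 90 x 65 mm, handle 20 mm thick; origin on the ledge at mid-length, x axis towards the blade. Bystander.
- bowl: Loose white bowl, 110 mm across, 45 mm high, empty, at the back of the ledge; origin at the centre of its underside. Bystander.
- caddy: Fixed black plastic caddy, 130 (x) x 200 (y) x 85 mm high, with a row of short steel skewers on its deck; origin at the centre of its underside. Bystander at the back of the ledge.
- tray_front (a point): Steel pull on the front of the grey tray that slides out of the caddy towards the robot (it may stand up to 25 mm out). Bystander: leave it as it is.
There are look-alikes about, which are no part of the job. Leave any purple look-alike of the timer_blue alone. Leave any orange look-alike of the timer_green alone.

How it is judged:
By the outcome, as a careful person would: the job done as asked, in the order asked, and still so for the second after the job is handed in, with the robot touching nothing.
It also fails if it takes over 40 s, if anything falls off the work surface, if the arm or the gripper's body presses on something with over 40 N, if the wrist force passes 120 N, or if a joint passes its speed limit or range.

## Robot

A 6-joint arm with a two-finger parallel gripper is mounted at the origin on the work surface. World frame = base frame: x ahead of the robot, y to its left, z up, the work surface at z = 0. Lengths are in m, angles in rad, forces in N, time in s.
With the tool pointing down it reaches from about 0.35 to 0.975 m from the base axis. Payload 4.9 kg.
Tool frame: the origin (TCP) lies on the centre line of the jaws, within the pads' length; the fingertips stand manip.tcp_to_tips ahead of it and the grasp point (between the pads) is the TCP (manip.tcp_to_tips is the distance from the TCP to the fingertips, in m); y points along the fingers, z is the direction in which the jaws open and shut, and the axes are right-handed (so a half turn about y gives the same grasp; the last joint's range is limited). The gripper opens to 85 mm and grips with 20 to 120 N. Pads are 22 mm wide; open, the fingers measure 114 mm over their backs; the gripper's body (76 mm by 85 mm) begins 54 mm behind the grasp point. The pads swing forward as they close: fully open they stand 13 mm farther back than shut.
Start: joints at [-1.288, 0.053, 1.613, -0, 1.476, -0.119], TCP at [0.244, -0.575, 0.25] pointing down, gripper open.
Joint ranges: [-3.01, 3.01], [-1.01, 2.22], [0.06, 2.58], [-1.02, 4.17], [0.09, 2.62], [-3.14, 3.14]. Speed limits (rad/s): [2.57, 2.57, 3.14, 3.14, 3.14, 3.14].

## Interface

Orientations are given as a unit quaternion [w, x, y, z].
In Python, from plant import manip gives the robot as it stands.
- The arm moves only by the tool apply_moves, never from a script. Its argument "moves" is a list of rows, each a list of 7 numbers: the gripper's target within -1 to 1 (shut at 1, half-way at 0, fully open at -1), then the shift along the tool's x, y, z in mm, then the turn, a rotation vector about the tool's x, y, z in degrees. A call has 1 to 20 rows; each row shifts and turns the commanded pose from where the row before left it, along the tool's axes as they then stand; what a row does not reach is not made up. A row lasts 1/10 s, in which the tool goes at most 50 mm and 8.59 degrees, less where a joint would pass 70% of its speed; a pose out of reach is approached as far as the arm can. A call with a gripper value outside its range is refused whole. The fingers move at their own pace and stop on an object; the grip force is fixed at half the most. Time passes only in rows, so rows that do not move let the fingers close. It gives the time, the measured TCP pose, the force and the opening at its end, in the units of the state.
- manip.state(): the state, without advancing time (a new reading comes with each control period).
- manip.grab_frame(name): name is "side" or "top" or "wrist"; returns the picture (480x640x3 uint8, blue, green, red); there is no depth.
- manip.calibration(name): a dict with "mtx" (3x3 intrinsics, pixels), "T" (4x4, takes a point from camera to world coordinates); the wrist camera has in their place "T_tool_cam" (4x4, takes a point from camera to tool coordinates, whose origin is the TCP and whose axes are the tool frame's). Camera axes: x right, y down, z forward; pixel columns grow to the right and rows downward; lengths in m; the calibration is good to about 2 mm. A picture is of the moment at which its call begins: read the wrist's pose just before it. calibration takes no time and is no camera call.
- manip.job_done(): hands the job in, once; it reports no verdict.
The state is a dict: "time": time; "joint_pos": joint angles; "joint_vel": joint speeds; "joint_efforts": joint torques, N m; "tool_pos": TCP position; "tool_rot": TCP orientation; "contact_force": force on the tool from outside, world axes, zero at the start; "ft_torque": the same for the moment, N m; "gripper_width": opening from 0.0 (shut) to 1.0 (fully open).
Only numpy, scipy, OpenCV 4.12 (cv2) and the standard library are available. Lean on these libraries where they do the work, as an engineer would, in place of code of your own. Each camera call takes 0.05 s, during which the arm holds its last target. There are 200 camera calls.

## Working session

There is one attempt and no reset: what is moved stays moved. The work goes in short steps, Python scripts to look and compute and a tool call to move; the robot and the scene stay as the last step left them, time stands still between calls to the robot, and variables do not carry over. Pictures are saved under pics/ and viewed, about 8 in all and at most 12, crops included, and the job is handed in when it is done.

Besides the shell and the picture viewer there is one more tool, called after ">>>" in YAML: its name, and indented under it one key for each argument. apply_moves: Moves the arm, as the interface text tells. Its arguments: {"type":"object","properties":{"moves":{"type":"array","items":{"type":"array","items":{"type":"number"}}}},"required":["moves"]}

```bash
mkdir -p pics; python3 - <<'E'
from plant import manip
import cv2,numpy as np
print(manip.tcp_to_tips, manip.state())
for n in("top","side"):
    cv2.imwrite(f"pics/{n}0.png",manip.grab_frame(n)); c=manip.calibration(n); print(n,c["mtx"].tolist(),np.round(c["T"],4).tolist())
print(manip.calibration("wrist"))
E
```

```text
0.019 {'time': 0.0, 'joint_pos': array([-1.28802925e+00,  5.33693278e-02,  1.61429124e+00, -2.50735529e-05,
        1.47601137e+00, -1.19041558e-01]), 'joint_vel': array([0.00097729, 0.00077485, 0.00140827, 0.0012493 , 0.00203975,
       0.00157714]), 'joint_efforts': array([-4.00331346e-04, -3.93683052e+01, -3.70174956e+01, -1.10913165e-04,
        7.02421035e-03, -4.46780874e-06]), 'tool_pos': array([ 0.24423283, -0.57466716,  0.24905691]), 'tool_rot': array([ 0.14103892, -0.14117674,  0.69361581, -0.6921519 ]), 'contact_force': array([0.16277791, 0.20154058, 0.80240476]), 'ft_torque': array([-0.00513719, -0.00849674, -0.00076806]), 'gripper_width': 0.9985176186705713}
top [[462.92451867407794, 0.0, 314.9340985124614], [0.0, 462.92451867407794, 233.20118701526104], [0.0, 0.0, 1.0]] [[0.0035, -0.9905, 0.1376, 0.3673], [-1.0, -0.0022, 0.0097, 0.0257], [-0.0093, -0.1376, -0.9904, 1.1425], [0.0, 0.0, 0.0, 1.0]]
side [[581.8004222912339, 0.0, 306.96642287693334], [0.0, 581.8004222912339, 235.8837335966235], [0.0, 0.0, 1.0]] [[-0.7762, -0.4504, 0.4412, 0.0163], [-0.6305, 0.5479, -0.5499, 0.6455], [0.0059, -0.705, -0.7092, 0.8736], [0.0, 0.0, 0.0, 1.0]]
{'mtx': array([[412.90667507,   0.        , 321.74895305],
       [  0.        , 412.90667507, 239.52604263],
       [  0.        ,   0.        ,   1.        ]]), 'T_tool_cam': array([[ 1.02045749e-03,  9.58778363e-01,  2.84153143e-01,
        -7.18948793e-02],
       [ 4.99344191e-04, -2.84153744e-01,  9.58778598e-01,
        -1.23854327e-01],
       [ 9.99999355e-01, -8.36502578e-04, -7.68727222e-04,
        -9.62524806e-04],
       [ 0.00000000e+00,  0.00000000e+00,  0.00000000e+00,
         1.00000000e+00]])}
```

View pics/top0.png

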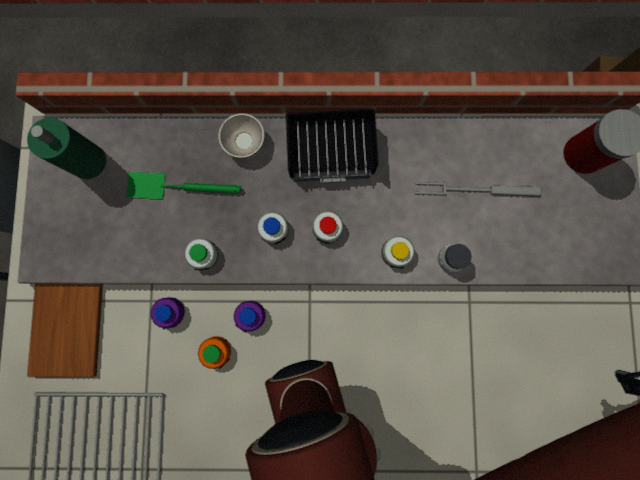

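View pics/side0.png

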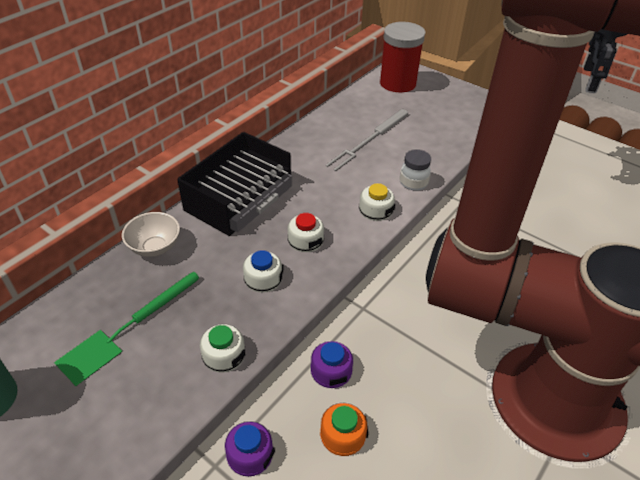

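Top view: red at about (328,226), yellow (400,250), green (199,253), blue (272,226), jar (456,257). The orange and purple look-alikes stand in front of the ledge. The side view agrees. Next I measure the cap tops in both views.

```bash
cat > h.py <<'E'
import cv2,numpy as np
HUE=dict(red=(175,5),yellow=(20,33),green=(50,80),blue=(100,125))
def blob(img,col,near,r=22):
    h=cv2.cvtColor(img,cv2.COLOR_BGR2HSV); H=h[...,0]; a,b=HUE[col]
    m=((H>=a)&(H<=b) if a<b else (H>=a)|(H<=b))&(h[...,1]>150)&(h[...,2]>60)
    c=np.zeros(m.shape,np.uint8); cv2.circle(c,tuple(int(v) for v in near),r,1,-1); m=(m&(c>0)).astype(np.uint8)
    n,_,s,ce=cv2.connectedComponentsWithStats(m); i=1+np.argmax(s[1:,4]); return ce[i],s[i]
def ray(K,T,px,z):
    d=T[:3,:3]@np.linalg.solve(K,[*px,1]); o=T[:3,3]; return o+d*(z-o[2])/d[2]
def Rq(q): 
    from scipy.spatial.transform import Rotation as R
    return R.from_quat([*q[1:],q[0]]).as_matrix()
E
python3 - <<'E'
from h import *
from plant import manip
near={"top":dict(red=(328,226),yellow=(400,250),green=(199,253),blue=(272,226)),
"side":dict(red=(306,222),yellow=(378,191),green=(220,337),blue=(262,260))}
for n in near:
    c=manip.calibration(n);im=cv2.imread(f"pics/{n}0.png")
    for k,p in near[n].items():
        ce,s=blob(im,k,p); print(n,k,ce.round(1),s.tolist(),ray(c["mtx"],c["T"],ce,0.092).round(4))
print(Rq(manip.state()["tool_rot"]).round(3))
c=manip.calibration("top")
for p in [(456,257),(333,180)]: print(ray(c["mtx"],c["T"],p,.1))
E
```

```text
top red [327.7 224.7] [320, 217, 17, 17, 217] [0.533  0.0068 0.092 ]
top yellow [399.9 250.2] [391, 242, 18, 17, 233] [ 0.4745 -0.1575  0.092 ]
top green [197.6 252.2] [190, 244, 16, 17, 212] [0.4688 0.3037 0.092 ]
top blue [271.4 225.5] [264, 218, 16, 16, 213] [0.5309 0.1362 0.092 ]
side red [305.5 221.4] [296, 213, 20, 18, 282] [0.5298 0.0105 0.092 ]
side yellow [377.8 191.5] [369, 184, 19, 16, 244] [ 0.4713 -0.1526  0.092 ]
side green [220.4 336.9] [209, 326, 24, 23, 428] [0.4657 0.3066 0.092 ]
side blue [261.5 259.9] [252, 251, 20, 19, 320] [0.5277 0.1397 0.092 ]
[[-0.92  -0.001  0.391]
 [-0.391  0.002 -0.92 ]
 [-0.    -1.    -0.002]]
[ 0.4586925  -0.28185144  0.1       ]
[ 0.63623568 -0.00537106  0.1       ]
```

>>> apply_moves:
  moves:
    - [1,0,0,0,0,7.67,0]
    - [1,0,0,0,0,7.67,0]
    - [1,0,0,0,0,7.67,0]
    - [1,-20.5,0,-41.6,0,0,0]
    - [1,-20.5,0,-41.6,0,0,0]
    - [1,-20.5,0,-41.6,0,0,0]
    - [1,-20.5,0,-41.6,0,0,0]
    - [1,-20.5,0,-41.6,0,0,0]
    - [1,-20.5,0,-41.6,0,0,0]
    - [1,-20.5,0,-41.6,0,0,0]
    - [1,-20.5,0,-41.6,0,0,0]
    - [1,-20.5,0,-41.6,0,0,0]
    - [1,-20.5,0,-41.6,0,0,0]
    - [1,-20.5,0,-41.6,0,0,0]
    - [1,-20.5,0,-41.6,0,0,0]
    - [1,-20.5,0,-41.6,0,0,0]
    - [1,-20.5,0,-41.6,0,0,0]
    - [1,0,0,0,0,0,0]

```text
time: 1.9
tool_pos: [0.5322, 0.0116, 0.2497]
tool_rot: [0.002, -0.002, 0.708, -0.706]
contact_force: [-0.8, -0.6, 0.3]
gripper_width: -0.0
```

```bash
cat > w.py <<'E'
import sys; from h import *
from plant import manip
col,z,name=sys.argv[1],float(sys.argv[2]),sys.argv[3]
s=manip.state(); im=manip.grab_frame("wrist"); c=manip.calibration("wrist")
T=np.eye(4); T[:3,:3]=Rq(s["tool_rot"]); T[:3,3]=s["tool_pos"]; Tc=T@c["T_tool_cam"]
ce,st=blob(im,col,(320,240),110)
p=ray(c["mtx"],Tc,ce,z); tip=T[:3,3]+.019*T[:3,1]
depth=(np.linalg.inv(Tc)@[*p,1])[2]
print(round(s["time"],2),"tcp",s["tool_pos"].round(4),"px",ce.round(1),st.tolist(),"diam mm",(st[2]*depth/c["mtx"][0,0]*1e3).round(1),"p",p.round(4),"shift tool mm",(T[:3,:3].T@(p-tip)*1e3).round(1),"R",T[:3,:3].round(3).tolist(),s["contact_force"].round(2),s["gripper_width"].round(3))
if name!="-": cv2.imwrite(f"pics/{name}.png",im)
E
python3 w.py red .096 w1
```

```text
Traceback (most recent call last):
  File "w.py", line 9, in <module>
    print(round(s["time"],2),"tcp",s["tool_pos"].round(4),"px",ce.round(1),st.tolist(),"diam mm",(st[2]*depth/c["mtx"][0,0]*1e3).round(1),"p",p.round(4),"shift tool mm",(T[:3,:3].T@(p-tip)*1e3).round(1),"R",T[:3,:3].round(3).tolist(),s["contact_force"].round(2),s["gripper_width"].round(3))
                                                                                                                                                                                                                                                                      ^^^^^^^^^^^^^^^^^^^^^^^^
AttributeError: 'float' object has no attribute 'round'
```

```bash
sed -i 's/,s\["gripper_width"\].round(3)//' w.py; python3 w.py red .096 w1
```

```text
1.95 tcp [0.5315 0.0096 0.2496] px [324.  219.4] [296, 191, 57, 58, 2493] diam mm 39.4 p [0.535 0.009 0.096] shift tool mm [ -3.8 134.6   0.6] R [[-1.0, -0.001, 0.005], [-0.005, 0.0, -1.0], [0.001, -1.0, -0.0]] [-0.06 -1.33 -1.38]
```

View pics/w1.png

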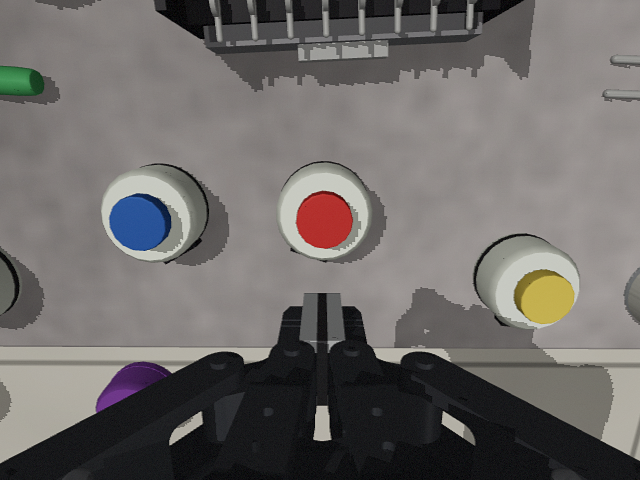

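The red cap is at (324,219), measures 39 mm across, and the view is clear. I go to about 15 mm above it.

>>> apply_moves:
  moves:
    - [1,-3.5,30,0.5,0,0,0]
    - [1,0,40,0,0,0,0]
    - [1,0,35,0,0,0,0]
    - [1,0,15,0,0,0,0]
    - [1,0,0,0,0,0,0]
    - [1,0,0,0,0,0,0]

```text
time: 2.6
tool_pos: [0.5355, 0.006, 0.1317]
tool_rot: [-0.0, -0.001, -0.707, 0.707]
contact_force: [0.3, 0.5, 0.7]
gripper_width: 0.004
```

```bash
python3 w.py red .096 w2
```

```text
2.6 tcp [0.5355 0.006  0.1317] px [315.3 279. ] [271, 247, 93, 76, 4138] diam mm 38.6 p [0.5427 0.0095 0.096 ] shift tool mm [-7.2 16.7 -3.6] R [[-1.0, 0.002, -0.001], [0.001, -0.0, -1.0], [-0.002, -1.0, 0.0]] [0.27 0.52 0.72]
```

View pics/w2.png

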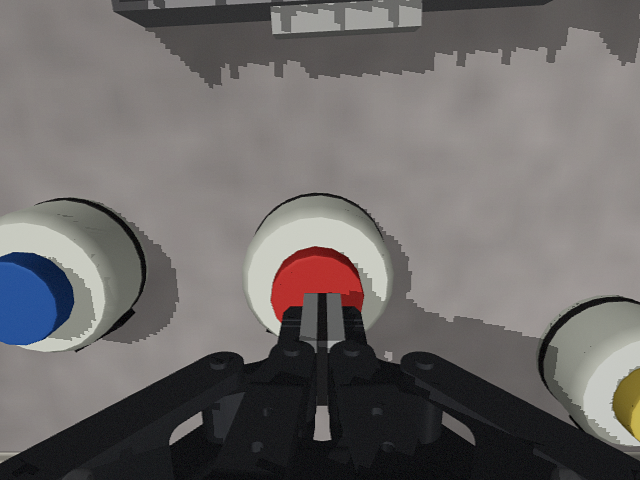

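The red cap top face is centred at about (317,298) and the tip is at (322,295). The mask centroid is biased because the fingers hide part of the cap. A small correction of about -2 mm along tool z is enough, then I descend until contact.

>>> apply_moves:
  moves:
    - [1,1,0,-2,0,0,0]
    - [1,0,6,0,0,0,0]
    - [1,0,6,0,0,0,0]
    - [1,0,3,0,0,0,0]
    - [1,0,0,0,0,0,0]

```text
time: 3.15
tool_pos: [0.5334, 0.0089, 0.1147]
tool_rot: [-0.0, -0.001, 0.707, -0.707]
contact_force: [-0.6, 0.2, 0.9]
gripper_width: -0.002
```

>>> apply_moves:
  moves:
    - [1,0,2,0,0,0,0]
    - [1,0,0,0,0,0,0]

```text
time: 3.35
tool_pos: [0.5338, 0.0088, 0.1134]
tool_rot: [0.0, -0.0, 0.707, -0.707]
contact_force: [-0.8, -0.1, 2.3]
gripper_width: -0.001
```

>>> apply_moves:
  moves:
    - [1,0,2,0,0,0,0]
    - [1,0,0,0,0,0,0]

```text
time: 3.55
tool_pos: [0.5339, 0.0088, 0.1113]
tool_rot: [0.0, 0.0, 0.707, -0.707]
contact_force: [-0.8, 1.2, 2.8]
gripper_width: 0.001
```

>>> apply_moves:
  moves:
    - [1,0,2,0,0,0,0]
    - [1,0,2,0,0,0,0]
    - [1,0,1.5,0,0,0,0]
    - [1,0,0,0,0,0,0]

```text
time: 3.95
tool_pos: [0.5339, 0.0088, 0.1058]
tool_rot: [0.0, 0.0, 0.707, -0.707]
contact_force: [-0.7, 1.0, 3.8]
gripper_width: -0.001
```

>>> apply_moves:
  moves:
    - [1,0,1,0,0,0,0]
    - [1,0,0,0,0,0,0]

```text
time: 4.15
tool_pos: [0.534, 0.0088, 0.1051]
tool_rot: [0.0, 0.0, 0.707, -0.707]
contact_force: [-1.2, 0.3, 4.6]
gripper_width: -0.001
```

>>> apply_moves:
  moves:
    - [1,0,1,0,0,0,0]
    - [1,0,0,0,0,0,0]

```text
time: 4.35
tool_pos: [0.534, 0.0088, 0.1043]
tool_rot: [0.0, -0.0, 0.707, -0.707]
contact_force: [-2.6, 0.6, 6.9]
gripper_width: 0.006
```

>>> apply_moves:
  moves:
    - [1,0,-5,0,0,0,0]
    - [1,0,-15,0,0,0,0]
    - [1,0,-40,0,0,0,0]
    - [1,0,-45,0,0,0,0]
    - [1,14.6,0,41,0,0,0]
    - [1,14.6,0,41,0,0,0]
    - [1,14.6,0,41,0,0,0]
    - [1,14.6,0,41,0,0,0]
    - [1,0,0,0,0,0,0]
    - [1,0,0,0,0,0,0]

```text
time: 5.35
tool_pos: [0.4751, -0.1559, 0.2092]
tool_rot: [-0.001, 0.001, 0.707, -0.707]
contact_force: [-0.0, 0.7, 0.2]
gripper_width: -0.002
```

```bash
python3 w.py yellow .096 w3
```

```text
5.35 tcp [ 0.4751 -0.1559  0.2092] px [322.8 239. ] [291, 206, 64, 66, 3255] diam mm 38.3 p [ 0.4767 -0.1556  0.096 ] shift tool mm [-1.6 94.2 -0.3] R [[-1.0, 0.0, -0.002], [0.002, 0.0, -1.0], [-0.0, -1.0, -0.0]] [-0.01  0.71  0.17]
```

View pics/w3.png

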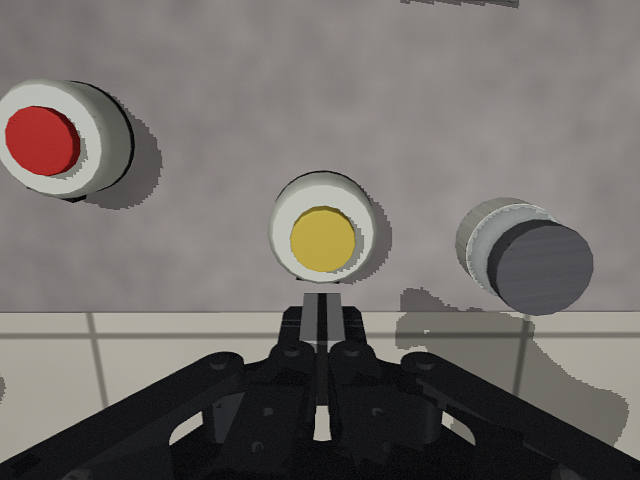

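Yellow cap at (323,239), centred to within 1.6 mm; red now sits low and upright in its case at (43,141). Pressing yellow.

>>> apply_moves:
  moves:
    - [1,-1,30,0,0,0,0]
    - [1,0,35,0,0,0,0]
    - [1,0,20,0,0,0,0]
    - [1,0,6,0,0,0,0]
    - [1,0,0,0,0,0,0]
    - [1,0,2,0,0,0,0]
    - [1,0,2,0,0,0,0]
    - [1,0,2,0,0,0,0]
    - [1,0,0,0,0,0,0]

```text
time: 6.3
tool_pos: [0.4775, -0.1556, 0.113]
tool_rot: [-0.001, -0.001, -0.707, 0.707]
contact_force: [1.7, 0.9, 3.1]
gripper_width: -0.002
```

>>> apply_moves:
  moves:
    - [1,0,2,0,0,0,0]
    - [1,0,2,0,0,0,0]
    - [1,0,1,0,0,0,0]
    - [1,0,0,0,0,0,0]

```text
time: 6.7
tool_pos: [0.4765, -0.1555, 0.1068]
tool_rot: [-0.0, -0.0, -0.707, 0.707]
contact_force: [2.1, -0.6, 2.9]
gripper_width: 0.0
```

>>> apply_moves:
  moves:
    - [1,0,1.5,0,0,0,0]
    - [1,0,0,0,0,0,0]

```text
time: 6.9
tool_pos: [0.4766, -0.1555, 0.1055]
tool_rot: [-0.0, -0.0, -0.707, 0.707]
contact_force: [0.9, -0.7, 3.6]
gripper_width: 0.004
```

>>> apply_moves:
  moves:
    - [1,0,1,0,0,0,0]
    - [1,0,0,0,0,0,0]

```text
time: 7.1
tool_pos: [0.4766, -0.1555, 0.1047]
tool_rot: [-0.0, -0.0, -0.707, 0.707]
contact_force: [0.1, -0.2, 6.1]
gripper_width: 0.0
```

>>> apply_moves:
  moves:
    - [1,0,-5,0,0,0,0]
    - [1,0,-15,0,0,0,0]
    - [1,0,-40,0,0,0,0]
    - [1,0,-45,0,0,0,0]
    - [1,0.6,0,-46,0,0,0]
    - [1,0.6,0,-46,0,0,0]
    - [1,0.6,0,-46,0,0,0]
    - [1,0.6,0,-46,0,0,0]
    - [1,0.6,0,-46,0,0,0]
    - [1,0.6,0,-46,0,0,0]
    - [1,0.6,0,-46,0,0,0]
    - [1,0.6,0,-46,0,0,0]
    - [1,0.6,0,-46,0,0,0]
    - [1,0.6,0,-46,0,0,0]
    - [1,0,0,0,0,0,0]
    - [1,0,0,0,0,0,0]

```text
time: 8.7
tool_pos: [0.4695, 0.3053, 0.2091]
tool_rot: [-0.0, 0.001, -0.707, 0.708]
contact_force: [-0.0, -0.9, 0.4]
gripper_width: -0.006
```

```bash
python3 w.py green .096 w4
```

```text
8.7 tcp [0.4695 0.3053 0.2091] px [317.2 212. ] [292, 207, 49, 22, 135] diam mm 28.8 p [0.4874 0.3088 0.096 ] shift tool mm [-18.1  94.1  -3.6] R [[-1.0, -0.001, 0.002], [-0.002, -0.001, -1.0], [0.001, -1.0, 0.001]] [-0.04 -0.87  0.36]
```

View pics/w4.png

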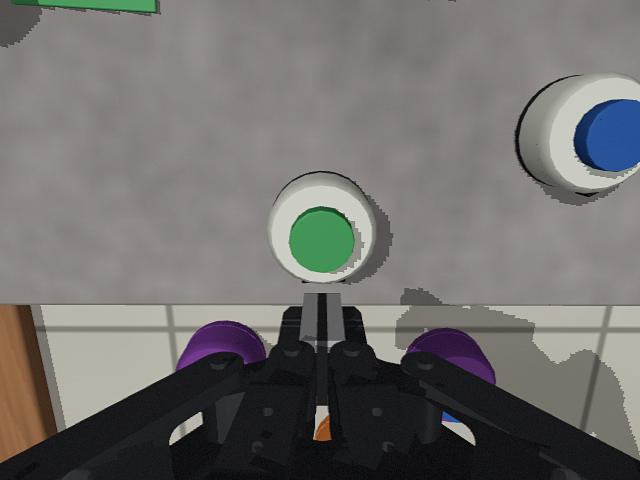

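The green cap is at about (322,240), nearly the same pixel as yellow was. The mask caught only the cap's dark rim, so its number is discarded. I use the same approach as for yellow.

>>> apply_moves:
  moves:
    - [1,-1,30,0,0,0,0]
    - [1,0,35,0,0,0,0]
    - [1,0,20,0,0,0,0]
    - [1,0,6,0,0,0,0]
    - [1,0,0,0,0,0,0]
    - [1,0,2,0,0,0,0]
    - [1,0,2,0,0,0,0]
    - [1,0,2,0,0,0,0]
    - [1,0,0,0,0,0,0]

```text
time: 9.65
tool_pos: [0.4723, 0.305, 0.1135]
tool_rot: [0.001, 0.001, 0.707, -0.707]
contact_force: [0.4, 0.2, 3.0]
gripper_width: -0.002
```

>>> apply_moves:
  moves:
    - [1,0,2,0,0,0,0]
    - [1,0,2,0,0,0,0]
    - [1,0,1,0,0,0,0]
    - [1,0,0,0,0,0,0]

```text
time: 10.05
tool_pos: [0.4715, 0.3049, 0.1073]
tool_rot: [0.0, 0.0, 0.707, -0.707]
contact_force: [2.2, 0.6, 2.6]
gripper_width: -0.004
```

>>> apply_moves:
  moves:
    - [1,0,1.5,0,0,0,0]
    - [1,0,0,0,0,0,0]

```text
time: 10.25
tool_pos: [0.4715, 0.3049, 0.1058]
tool_rot: [0.0, 0.0, 0.707, -0.707]
contact_force: [2.7, 0.4, 3.2]
gripper_width: 0.002
```

>>> apply_moves:
  moves:
    - [1,0,1.5,0,0,0,0]
    - [1,0,0,0,0,0,0]

```text
time: 10.45
tool_pos: [0.4715, 0.3049, 0.1047]
tool_rot: [0.0, 0.0, 0.707, -0.707]
contact_force: [-0.2, 0.5, 5.2]
gripper_width: 0.003
```

>>> apply_moves:
  moves:
    - [1,0,0.7,0,0,0,0]
    - [1,0,0,0,0,0,0]

```text
time: 10.65
tool_pos: [0.4715, 0.3049, 0.1043]
tool_rot: [0.0, -0.0, 0.707, -0.707]
contact_force: [0.8, -0.3, 7.0]
gripper_width: -0.001
```

>>> apply_moves:
  moves:
    - [1,0,-5,0,0,0,0]
    - [1,0,-15,0,0,0,0]
    - [1,0,-40,0,0,0,0]
    - [1,0,-45,0,0,0,0]
    - [1,0,-40,0,0,0,0]
    - [1,0,0,0,0,0,0]
    - [1,0,0,0,0,0,0]

```text
time: 11.35
tool_pos: [0.4714, 0.3048, 0.2501]
tool_rot: [0.001, 0.0, 0.707, -0.707]
contact_force: [-0.4, 0.2, -0.7]
gripper_width: -0.002
```

```bash
python3 - <<'E'
from h import *
from plant import manip
a=cv2.imread("pics/side0.png"); b=manip.grab_frame("side")
f=lambda i:cv2.resize(i[150:400,170:430],None,fx=1.5,fy=1.5,interpolation=cv2.INTER_CUBIC)
cv2.imwrite("pics/cmp.png",np.hstack([f(a),f(b)]))
near=dict(red=(306,222),yellow=(378,191),green=(220,337),blue=(262,260))
for k,p in near.items():
    for i in(a,b): ce,s=blob(i,k,p); print(k,ce.round(1),s.tolist())
E
```

```text
red [305.5 221.4] [296, 213, 20, 18, 282]
red [305.5 223.5] [296, 216, 20, 16, 248]
yellow [377.8 191.5] [369, 184, 19, 16, 244]
yellow [377.5 193.5] [369, 187, 18, 14, 211]
green [220.4 336.9] [209, 326, 24, 23, 428]
green [220.8 338.9] [210, 329, 23, 21, 386]
blue [261.5 259.9] [252, 251, 20, 19, 320]
blue [261.5 259.9] [252, 251, 20, 19, 319]
```

View pics/cmp.png

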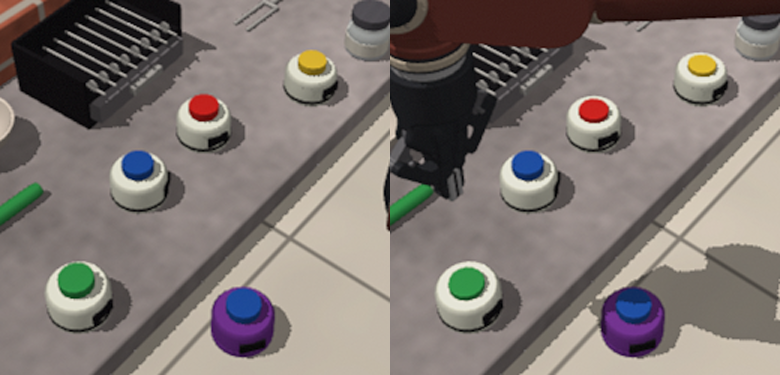

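The before/after side views show the red, yellow and green caps about 3 px lower, which is what 8 mm of travel should give. Blue is unchanged and no case has moved.

```bash
python3 -c "
from plant import manip
print(manip.job_done())"
```

```text
the job is handed in; nothing more can be done
None
```

I tapped the red, then the yellow, then the green timer with the shut fingertips. I pressed each until the force rose from about 3 N of sliding to 6–7 N, roughly 10–11 mm of cap travel. I then lifted clear and handed the job in at about 11.4 s.

- **Buttons:** in the final side view the three caps sit about 3 px lower, matching roughly 8 mm of stem travel. The blue cap is unchanged.
- **Surroundings:** the timers stand where they were, with no sign of tipping. I did not recheck the bowl, and the arm partly hid the caddy, fork, spatula and jar in that view. The arm went near none of them.
- **Failed measurements:** two colour-mask readings were wrong. Close over red, the fingers hid part of the cap, and over green the mask caught only the dark rim. I took those two centres from the pictures instead.

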